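Switch the grinding-ball sorter to its other chute

TASK

The seesaw gate of the ball sorter is tipped towards one outlet chute; press its raised end down gently with the fingertips so that it rocks over to its other side, then push the tab of the feed shutter to the left (seen from the robot) until the shutter is fully open, so that all three steel balls run down into the chute that the gate was tipped away from. Do it with the fingertips only: grasp and lift nothing, do not touch the balls, and leave the other things on the bench where they stand.

Things in the scene. Friction and masses are not known exactly. Their poses are not given: they have to be found in the camera images.
- sorter: The ball sorter, fixed on the bench. Origin: on the bench directly under the seesaw's pivot; x points to its back (feed end), y to its left, z up. It reaches 115 mm behind, 130 mm in front and 160 mm to either side of the origin. A feed channel 30 mm wide comes from the back along y = 0, sloping 8 degrees down to a lip 115 mm high over the middle of the gate.
- gate (a joint): Seesaw gate: steel trough 210 x 54 mm along the sorter's y, pivoting about the sorter's x 65 mm above the bench. +0.22 rad = left end up, balls run right; -0.22 = right end up, balls run left; 0 = level. Top-heavy: it rests at either stop. Under 1.5 N down on the raised pad moves it; pressed 5 mm past level it falls to the other stop by itself and stays.
- pad_left (a point): Centre of the top face of the ribbed finger pad on the gate's left end (moves with the gate). Pad 36 mm (sorter x) by 30 mm (y), in front of the trough, free from above, 86 mm left of the pivot. About 129 mm above the bench when raised, 111 level, 92 down. The trough's wall beside it is no higher; a guard on its middle 90 mm is 23 mm higher.
- pad_right (a point): The same finger pad on the gate's right end, 86 mm right of the pivot.
- shutter (a joint): Feed shutter: steel plate sliding across the mouth of the feed channel towards the sorter's +y (left). 0 = closed, 0.040 m = fully open at its stop; starts within 3 mm of closed. Balls run out from about 0.031 m. Friction about 1.2 N plus light damping; it stays where it is left.
- tab (a point): On the shutter's upright push tab, 13 mm below its top edge, mid-width (moves with it). Tab: steel, 5 mm thick (sorter y), 32 mm wide (x), top 179 mm above the bench, 66 mm right of the feed's middle line when closed, 26 mm when open. Push its right face to the left to open. Right of it is free space above the gate, whose walls reach 135 mm up.
- chute_left (a point): Middle of the lower, closed front end of the left outlet chute, 30 mm above the bench; axes as the sorter's. Chute: inner width 46 mm (sorter y), from 35 mm in front of this point to 115 mm behind it, floor falling from 46 mm (back) to 16 mm (front) above the bench; walls 66 mm high, at its upper back end up to 110 mm at the outer side and the back.
- chute_right (a point): Middle of the lower, closed front end of the right outlet chute, 30 mm above the bench; axes as the sorter's. Chute: inner width 46 mm (sorter y), from 35 mm in front of this point to 115 mm behind it, floor falling from 46 mm (back) to 16 mm (front) above the bench; walls 66 mm high, at its upper back end up to 110 mm at the outer side and the back.
- ball_1: Steel grinding ball, 22 mm diameter, 44 g, number 1 from the shutter in the row of three that waits in the feed channel behind the shutter. Origin: its centre.
- ball_2: Steel grinding ball, 22 mm diameter, 44 g, number 2 from the shutter in the row of three that waits in the feed channel behind the shutter. Origin: its centre.
- ball_3: Steel grinding ball, 22 mm diameter, 44 g, number 3 from the shutter in the row of three that waits in the feed channel behind the shutter. Origin: its centre.
- crucible: Bystander: white porcelain crucible, 37 mm wide, 28 mm high, standing on the bench in front of the sorter between the two chutes. Origin: centre of its underside. Not part of the job.
- brass_weight: Bystander: 100 g brass balance weight, 22 mm wide, 36 mm high, behind the right-hand chute. Origin: centre of its underside. Not part of the job.
- small_bottle: Bystander: capped glass sample bottle, 42 mm wide, 78 mm high, behind the left-hand chute. Origin: centre of its underside. Not part of the job.
- crucible_lid: Bystander: white porcelain lid with a knob, 40 mm wide, 14 mm high, lying on the bench just in front of the sorter. Origin: centre of its underside. Not part of the job.
- measuring_beaker: Bystander: clear plastic beaker, 54 mm wide, 68 mm high, at the left, nearer the robot. Origin: centre of its underside. Not part of the job.
- sample_bottle_1: Bystander: capped glass sample bottle, 48 mm wide, 90 mm high, at the right of the sorter. Origin: centre of its underside. Not part of the job.

How it is judged (in metres and radians):
On the way, in this order (a step that is already met when the one before it is completed fails the run):
1. the gate is rocked over to its other stop with the shutter still closed (distance of pad_left from where it was at the start of the episode above 0.03 m and (value of joint gate below -0.18 rad or value of joint gate above 0.18 rad) and value of joint shutter below 0.012 m), for 0.2 s.
2. the shutter is pushed fully open with the gate still over (distance of pad_left from where it was at the start of the episode above 0.03 m and (value of joint gate below -0.18 rad or value of joint gate above 0.18 rad) and value of joint shutter above 0.034 m), for 0.1 s.
At the end, for the whole second after the job is handed in: Gate within 0.04 rad of the stop opposite to where it began (pad moved over 30 mm), shutter open more than 34 mm, all three balls inside the chute on the low side of the gate, more than 40 mm in front of the pivot line and less than 65 mm above the bench (distance of pad_left from where it was at the start of the episode above 0.03 m and value of joint shutter above 0.034 m and ((value of joint gate below -0.18 rad and x of ball_1 in the frame of sorter between -0.126 and -0.04 m and z of each of ball_1, ball_2, ball_3 in the frame of sorter below 0.065 m and y of ball_1 in the frame of sorter between 0.108 and 0.158 m and x of ball_2 in the frame of sorter between -0.126 and -0.04 m and y of ball_2 in the frame of sorter between 0.108 and 0.158 m and x of ball_3 in the frame of sorter between -0.126 and -0.04 m and y of ball_3 in the frame of sorter between 0.108 and 0.158 m) or (value of joint gate above 0.18 rad and x of ball_1 in the frame of sorter between -0.126 and -0.04 m and z of each of ball_1, ball_2, ball_3 in the frame of sorter below 0.065 m and y of ball_1 in the frame of sorter between -0.158 and -0.108 m and x of ball_2 in the frame of sorter between -0.126 and -0.04 m and y of ball_2 in the frame of sorter between -0.158 and -0.108 m and x of ball_3 in the frame of sorter between -0.126 and -0.04 m and y of ball_3 in the frame of sorter between -0.158 and -0.108 m))); the robot touches nothing.
It fails at once if the tab or an end of the gate is taken between the fingers ((contact force between the fingers and shutter above 0.5 N and x of the grasp point in the frame of tab between -0.022 and 0.022 m and y of the grasp point in the frame of tab between -0.005 and 0.005 m and z of the grasp point in the frame of tab between -0.04 and 0.018 m) or (contact force between the fingers and gate above 0.5 N and ((x of the grasp point in the frame of pad_left between -0.026 and 0.026 m and y of the grasp point in the frame of pad_left between -0.026 and 0.026 m and z of the grasp point in the frame of pad_left between -0.03 and 0.006 m) or (x of the grasp point in the frame of pad_right between -0.026 and 0.026 m and y of the grasp point in the frame of pad_right between -0.026 and 0.026 m and z of the grasp point in the frame of pad_right between -0.03 and 0.006 m)))).
It fails at once if a ball is touched by the fingers or lifted ((contact force between the fingers and ball_1 above 0.5 N or contact force between the fingers and ball_2 above 0.5 N or contact force between the fingers and ball_3 above 0.5 N) or z of any of ball_1, ball_2, ball_3 in the frame of sorter above 0.17 m).
It fails at once if the shutter is opened before the gate has been rocked over (value of joint shutter above 0.025 m and not (distance of pad_left from where it was at the start of the episode above 0.03 m)).
It fails at once if the gate is pressed roughly (over 30 N) (contact force between the fingers and gate above 30 N).
It fails at once if a bystander is moved more than 20 mm (distance of any of crucible, brass_weight, small_bottle, crucible_lid, measuring_beaker, sample_bottle_1 from where it was at the start of the episode above 0.02 m).
It also fails if it takes over 48 s, if anything falls off the work surface, if the arm or the gripper's body presses on something with over 40 N, if the wrist force passes 120 N, or if a joint passes its speed limit or range.

ROBOT

A 7-joint arm with a two-finger parallel gripper is mounted at the origin on the work surface; the furniture and walls round the work are solid. World frame = base frame: x ahead of the robot, y to its left, z up, the work surface at z = 0. Lengths are in mm, angles in rad, forces in N, time in s.
With the tool pointing down it reaches from about 425 to 800 mm from the base axis. Payload 8.3 kg.
Tool frame: the origin (TCP) lies at the very end of the fingers, on their centre line; the grasp point (between the pads) lies 19 mm behind it (manip.grasp_offset is the distance from the TCP to the grasp point, in mm); x points along the fingers, z is the direction in which the jaws open and shut, and the axes are right-handed (so a half turn about x gives the same grasp; the last joint's range is limited). The gripper opens to 85 mm and grips with 20 to 120 N. Pads are 22 mm wide; open, the fingers measure 114 mm over their backs; the gripper's body (76 mm by 85 mm) begins 54 mm behind the grasp point. The pads swing forward as they close: fully open they stand 13 mm farther back than shut.
Start: joints at [-1.165, 0.383, 0.016, 1.37, -0.006, 1.388, -0.046], TCP at [282.333, 557.576, 231.279] pointing down, gripper open.
Joint ranges: [-2.95, 2.95], [-0.25, 2.06], [-1.52, 1.56], [0.18, 2.33], [-1.44, 4.58], [0.02, 2.06], [-3.01, 3.01]. Speed limits (rad/s): [2.39, 2.39, 3.01, 3.01, 3.14, 3.14, 3.14].

INTERFACE

Orientations are given as a 3x3 rotation matrix whose columns are the frame's x, y, z axes.
In Python, from station import manip gives the robot as it stands.
- The arm moves only by the tool drive_tool, never from a script. Its argument "moves" is a list of rows, each a list of 5 numbers: the closure, from -1 (fully open) to 1 (shut), then the shift along the tool's x, y, z in m, then the turn about the tool's x in rad. In form: [[claw, x, y, z, turn], ...]. A call has 1 to 8 rows; each row shifts and turns the commanded pose from where the row before left it, along the tool's axes as they then stand; what a row does not reach is not made up. A row lasts 1/12 s, in which the tool goes at most 41.7 mm and 7.16 degrees, less where a joint would pass 70% of its speed; a pose out of reach is approached as far as the arm can. A call with a gripper value outside its range is refused whole. The fingers move at their own pace and stop on an object; "newtons" is the grip in N (left out, the last holds). Time passes only in rows, so rows that do not move let the fingers close. It gives the time, the measured TCP pose, the force and the opening at its end, in the units of the state.
- manip.sense(): the state, without advancing time (a new reading comes with each control period).
- manip.get_image(name): name is "side" or "top" or "wrist"; returns a dict with "frame" (480x640x3 uint8, red, green, blue), "fx", "fy", "cx", "cy" (pixels), "R" (3x3) and "t" (3): a world point X has camera coordinates R X + t; the wrist camera has in their place "tool_from_camera" (4x4, takes a point from camera to tool coordinates, whose origin is the TCP and whose axes are the tool frame's). Camera axes: x right, y down, z forward; pixel columns grow to the right and rows downward; lengths in mm; the calibration is good to about 2 mm. A picture is of the moment at which its call begins: read the wrist's pose just before it. There is no depth.
- manip.hand_in(): hands the job in, once; it reports no verdict.
The state is a dict: "t": time; "joint_positions": joint angles; "qvel": joint speeds; "tau": joint torques, N m; "tool_pos": TCP position; "tcp_rot": TCP orientation; "ft_force": force on the tool from outside, world axes, zero at the start; "ft_torque": the same for the moment, N m; "finger_gap": finger opening in mm.
Only numpy, scipy, OpenCV 4.12 (cv2) and the standard library are available. Lean on these libraries where they do the work, as an engineer would, in place of code of your own. Each camera call takes 0.05 s, during which the arm holds its last target. There are 200 camera calls.

## Working session

There is one attempt and no reset: what is moved stays moved. The work goes in short steps, Python scripts to look and compute and a tool call to move; the robot and the scene stay as the last step left them, time stands still between calls to the robot, and variables do not carry over. Pictures are saved under pics/ and viewed, about 8 in all and at most 12, crops included, and the job is handed in when it is done.

Besides the shell and the picture viewer there is one more tool, called by a JSON object that holds its "op" and its "data". drive_tool: Moves the arm, as the interface text tells. Its arguments: {"type":"object","properties":{"moves":{"type":"array","items":{"type":"array","items":{"type":"number"}}},"newtons":{"type":"number"}},"required":["moves"]}

```bash
mkdir -p pics; python3 - <<'E'
from station import manip
import cv2, pickle
s=manip.sense();print(s)
for n in("side","top"):
    d=manip.get_image(n);pickle.dump(d,open(n+".pkl","wb"))
    cv2.imwrite(f"pics/{n}0.png",d["frame"][:,:,::-1]);print({k:v for k,v in d.items() if k!="frame"})
print(manip.grasp_offset)
E
```

```text
{'t': 0.0, 'joint_positions': array([-1.16492612,  0.38423529,  0.01637728,  1.37116018, -0.00629554,
        1.38823765, -0.0465124 ]), 'qvel': array([ 0.00052894, -0.00030401,  0.00073689, -0.0004852 ,  0.00072486,
        0.00249892,  0.00167085]), 'tau': array([-6.57076134e-05, -6.27629757e+01,  8.43891520e-01, -3.71802843e+01,
        1.64879893e-02,  1.45126402e-02, -1.17458802e-05]), 'tool_pos': array([282.10604873, 557.12942388, 230.27798333]), 'tcp_rot': array([[-8.61057258e-04, -8.92146746e-01,  4.51744886e-01],
       [-1.79513364e-03,  4.51745705e-01,  8.92144941e-01],
       [-9.99998018e-01, -4.27545655e-05, -1.99050155e-03]]), 'ft_force': array([-0.22203683, -0.77422063, -0.10758381]), 'ft_torque': array([-0.01116182,  0.06971537,  0.03152571]), 'finger_gap': 85.37011188585222}
{'fx': 484.75352880878336, 'fy': 484.75352880878336, 'cx': 318.15044062011975, 'cy': 242.0394409170772, 'R': array([[-0.913367  , -0.40653832,  0.02207507],
       [-0.17434174,  0.34154336, -0.92355459],
       [ 0.36792074, -0.8473929 , -0.38283104]]), 't': array([ 483.19965272,  198.2999853 , 1107.10061096])}
{'fx': 592.3658506109626, 'fy': 592.3658506109626, 'cx': 324.646587334909, 'cy': 233.47388643899234, 'R': array([[-0.01231052, -0.99991194, -0.0049563 ],
       [-0.97582464,  0.01309534, -0.21816229],
       [ 0.21820799,  0.00215079, -0.97589992]]), 't': array([  27.51916295,  543.5586236 , 1208.33884658])}
18.700000000000003
```

View pics/top0.png

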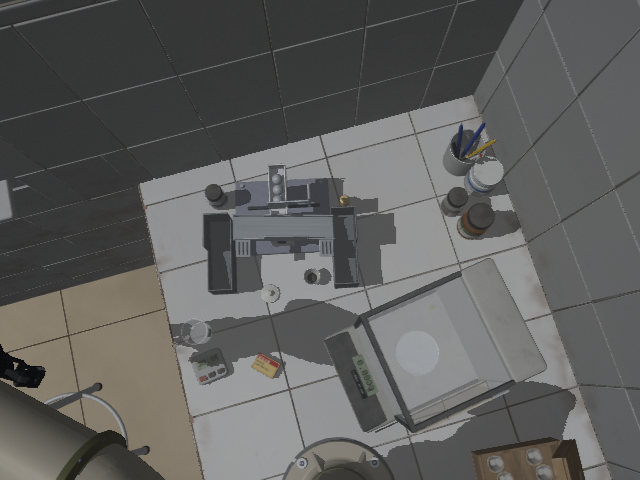

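View pics/side0.png

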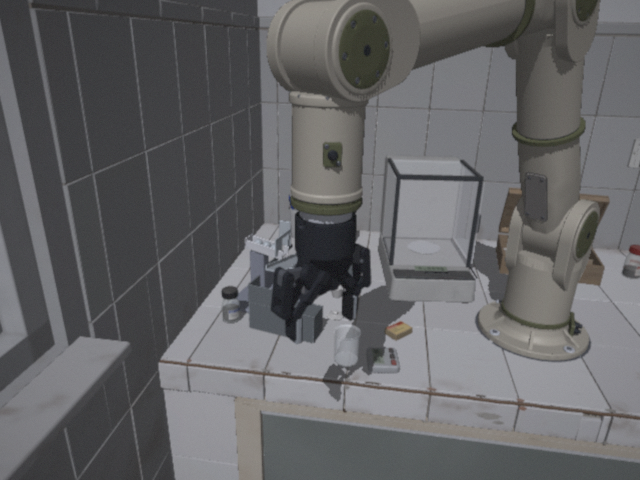

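The top view shows the sorter at columns 203–358, rows 165–295. The feed is at about (277,185), the chutes at (220,255) and (345,250), and the pads at about (243,248) and (327,248). The side view is blocked by the arm. Next I'll enlarge the top view.

```bash
python3 - <<'E'
import cv2
a=cv2.imread("pics/top0.png")[155:305,185:375]
cv2.imwrite("pics/crop.png",cv2.convertScaleAbs(cv2.resize(a,None,fx=4,fy=4,interpolation=cv2.INTER_CUBIC),alpha=1.6))
E
```

```text
(no output)
```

View pics/crop.png

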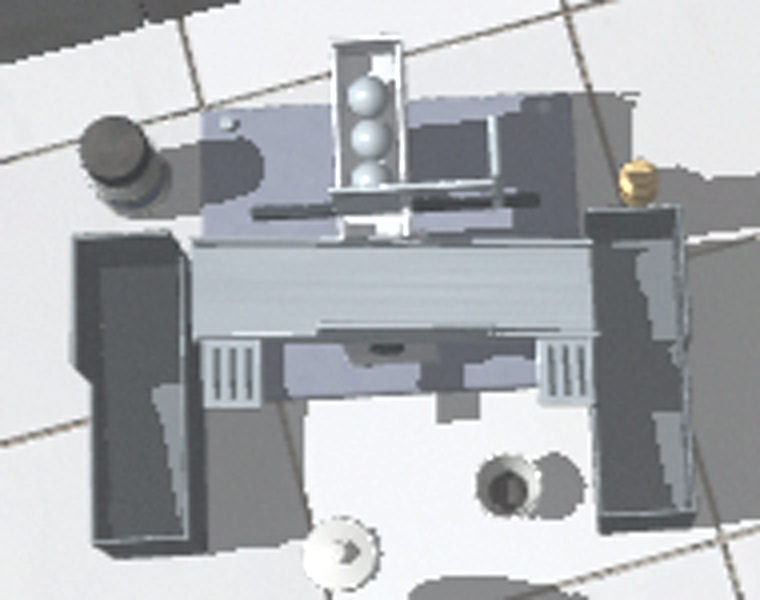

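```bash
cat > h.py <<'E'
import numpy as np, pickle
def ray(d,u,v,z):
    C=-d["R"].T@d["t"]; r=d["R"].T@np.array([(u-d["cx"])/d["fx"],(v-d["cy"])/d["fy"],1])
    return C+r*(z-C[2])/r[2]
E
python3 - <<'E'
from h import *
np.set_printoptions(precision=1,suppress=True)
d=pickle.load(open("top.pkl","rb"))
p=lambda u,v,z:ray(d,185+u/4,155+v/4,z)
L=(p(95,543,66)+p(187,540,66))/2;R=(p(600,517,66)+p(693,513,66))/2
print("cam",-d["R"].T@d["t"]);print(L,R,np.linalg.norm(L-R))
y=(L-R)/np.linalg.norm(L-R);x=np.array([y[1],-y[0],0]);O=(L+R)/2+x*128;O[2]=0
print("O",O,"yaw",np.arctan2(x[1],x[0]))
S=lambda q:np.array([(q-O)@x,(q-O)@y,q[2]])
for n,u,v,zz in(("padL",232,373,(129,92)),("padR",566,371,(129,92)),("tabtop",493,150,(179,)),("tabtop lo",496,180,(179,)),("tabtop hi",492,117,(179,)),("ball",368,97,(140,)),("feedlip",375,235,(115,)),
  ("cruc",507,485,(14,)),("lid",340,553,(7,))):
    for z in zz: print(n,z,p(u,v,z),S(p(u,v,z)))
for a,b in(((203,),(262,)),((540,),(592,))):
    for z in(129,92):print(z,np.linalg.norm(p(a[0],373,z)-p(b[0],373,z)))
E
```

```text
cam [ 267.1   17.8 1297.9]
[423.7 240.   66. ] [434.2 -24.1  66. ] 264.30630249410507
O [556.9 113.    0. ] yaw 0.03967130398830334
padL 129 [500.2 185.  129. ] [-53.8  74.2 129. ]
padL 92 [507.6 190.3  92. ] [-46.2  79.2  92. ]
padR 129 [499.  17. 129.] [-61.6 -93.6 129. ]
padR 92 [506.3  17.   92. ] [-54.3 -93.9  92. ]
tabtop 179 [600.3  51.5 179. ] [ 40.9 -63.2 179. ]
tabtop lo 179 [584.9  50.1 179. ] [ 25.5 -64.  179. ]
tabtop hi 179 [617.2  51.9 179. ] [ 57.9 -63.5 179. ]
ball 140 [641.  116.4 140. ] [ 84.2   0.1 140. ]
feedlip 115 [574.5 114.5 115. ] [ 17.7   0.8 115. ]
cruc 14 [458.7  50.   14. ] [-100.6  -59.1   14. ]
lid 7 [423.5 141.7   7. ] [-132.1   33.9    7. ]
129 29.701796389877213
92 30.64193719019099
129 26.140650741633973
92 26.968071816991547
```

The pad positions fit the left end being raised: sorter y comes out at +74 and −94, as expected for a +0.22 tilt. So I press the left pad at about world (500,185,129). First I'll shut the fingers and align the tool with the sorter by turning −0.51.

{"op": "drive_tool", "data": {"moves": [[1,0,0,0,-0.102],[1,0,0,0,-0.102],[1,0,0,0,-0.102],[1,0,0,0,-0.102],[1,0,0,0,-0.101],[1,0,0,0,0],[1,0,0,0,0]], "newtons": 30}}

```text
t: 0.68
tool_pos: [282.3, 557.3, 230.8]
tcp_rot: [[-0.001, -0.999, -0.037], [-0.001, -0.037, 0.999], [-1.0, 0.001, -0.001]]
ft_force: [-0.5, -0.2, -0.3]
finger_gap: 0.7
```

```bash
cat > to.py <<'E'
import sys,numpy as np
from station import manip
np.set_printoptions(precision=3,suppress=True)
s=manip.sense();print(s["t"],s["tool_pos"],s["tcp_rot"],s["ft_force"],s["finger_gap"])
print("shift mm",s["tcp_rot"].T@(np.array([float(a) for a in sys.argv[1:4]])-s["tool_pos"]))
E
python3 to.py 500 187 230
```

```text
0.6833 [282.311 557.342 230.799] [[-0.001 -0.999 -0.037]
 [-0.001 -0.037  0.999]
 [-1.     0.001 -0.001]] [-0.483 -0.171 -0.272] 0.7141691112327225
shift mm [   0.973 -203.824 -378.149]
```

{"op": "drive_tool", "data": {"moves": [[1,0,-0.017,-0.031,0],[1,0,-0.017,-0.031,0],[1,0,-0.017,-0.031,0],[1,0,-0.017,-0.031,0],[1,0,-0.017,-0.031,0],[1,0,-0.017,-0.031,0],[1,0,-0.017,-0.031,0],[1,0,-0.017,-0.031,0]]}}

```text
t: 1.35
tool_pos: [428.7, 313.6, 231.3]
tcp_rot: [[-0.0, -0.999, -0.036], [0.0, -0.036, 0.999], [-1.0, 0.0, 0.0]]
ft_force: [0.6, 0.7, 0.3]
finger_gap: -0.2
```

{"op": "drive_tool", "data": {"moves": [[1,0,-0.017,-0.031,0],[1,0,-0.017,-0.031,0],[1,0,-0.017,-0.031,0],[1,0,-0.017,-0.031,0],[1,0,0,0,0],[1,0,0,0,0],[1,0,0,0,0],[1,0,0,0,0]]}}

```text
t: 2.02
tool_pos: [500.3, 195.7, 231.1]
tcp_rot: [[-0.001, -0.999, -0.041], [0.001, -0.041, 0.999], [-1.0, 0.001, 0.001]]
ft_force: [0.2, 0.1, -0.0]
finger_gap: 0.0
```

```bash
python3 to.py 500 190 140; python3 - <<'E'
from station import manip
import cv2,numpy as np,pickle
s=manip.sense()
a=manip.get_image("wrist");b=manip.get_image("side");print({k:v for k,v in a.items() if k!="frame"})
pickle.dump((s,a),open("wrist.pkl","wb"))
im=np.hstack([cv2.resize(a["frame"],(400,300)),cv2.resize(b["frame"][180:380,180:440],(390,300))])[:,:,::-1]
cv2.imwrite("pics/w1.png",cv2.convertScaleAbs(im,alpha=1.4))
E
```

```text
2.0167 [500.339 195.665 231.131] [[-0.001 -0.999 -0.041]
 [ 0.001 -0.041  0.999]
 [-1.     0.001  0.001]] [ 0.172  0.132 -0.005] 0.016072552583278152
shift mm [91.129  0.511 -5.694]
{'fx': 374.49934678264265, 'fy': 374.49934678264265, 'cx': 326.22178007533574, 'cy': 243.4159595539341, 'tool_from_camera': array([[ 1.62258963e-04, -2.78926663e-01,  9.60312392e-01,
        -1.42476515e+02],
       [-2.31302651e-04, -9.60312389e-01, -2.78926623e-01,
         7.01116248e+01],
       [ 9.99999960e-01, -1.76864458e-04, -2.20335769e-04,
         8.36554557e-01],
       [ 0.00000000e+00,  0.00000000e+00,  0.00000000e+00,
         1.00000000e+00]])}
```

View pics/w1.png

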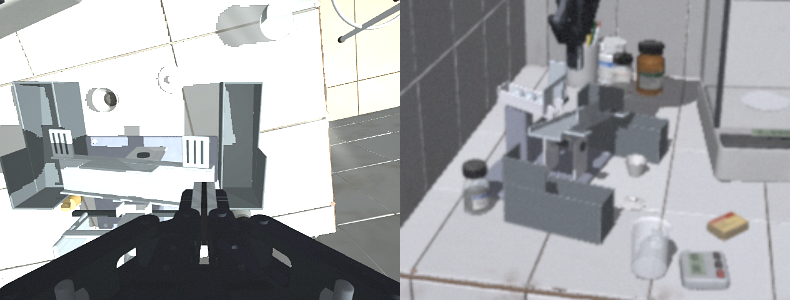

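The wrist view has the raised left pad at about (196,150), or (314,240) full size. The side view shows the near (left) end high. I'll cast the wrist ray to check.

```bash
python3 - <<'E'
import pickle,numpy as np
s,a=pickle.load(open("wrist.pkl","rb"))
T=a["tool_from_camera"];R=s["tcp_rot"]
C=s["tool_pos"]+R@T[:3,3]
for u,v,z in((196,150,129),(61,143,92),(196,150,92)):
    r=R@T[:3,:3]@np.array([(u*1.6-a["cx"])/a["fx"],(v*1.6-a["cy"])/a["fy"],1]);print(C+r*(z-C[2])/r[2])
E
```

```text
[499.10982385 187.8808196  129.        ]
[507.33879852  19.68054304  92.        ]
[509.50815582 187.02459469  92.        ]
```

The two views agree: the pad is at about (499.5,187,129). I'll descend with a 4 mm shift, keeping the y bias towards +y because the pad travels outward.

{"op": "drive_tool", "data": {"moves": [[1,0.02,0,-0.004,0],[1,0.025,0,0,0],[1,0.025,0,0,0],[1,0.018,0,0,0],[1,0.006,0,0,0],[1,0.003,0,0,0],[1,0.002,0,0,0],[1,0,0,0,0]]}}

```text
t: 2.78
tool_pos: [501.8, 190.6, 133.1]
tcp_rot: [[0.001, -0.999, -0.041], [0.001, -0.041, 0.999], [-1.0, -0.001, 0.001]]
ft_force: [0.4, 0.1, -0.5]
finger_gap: -0.1
```

{"op": "drive_tool", "data": {"moves": [[1,0.003,0,0,0],[1,0.003,0,0,0],[1,0.003,0,0,0],[1,0.003,0,0,0],[1,0.003,0,0,0],[1,0.003,0,0,0],[1,0,0,0,0]]}}

```text
t: 3.37
tool_pos: [500.8, 189.8, 113.4]
tcp_rot: [[-0.001, -0.999, -0.04], [-0.001, -0.04, 0.999], [-1.0, 0.001, -0.001]]
ft_force: [-0.8, 0.7, 0.3]
finger_gap: 0.1
```

{"op": "drive_tool", "data": {"moves": [[1,0.003,0,0,0],[1,0.003,0,0,0],[1,0.003,0,0,0],[1,0.003,0,0,0],[1,0.002,0,0,0],[1,0,0,0,0],[1,0,0,0,0],[1,0,0,0,0]]}}

```text
t: 4.03
tool_pos: [501.4, 190.1, 100.4]
tcp_rot: [[0.0, -0.999, -0.04], [0.0, -0.04, 0.999], [-1.0, -0.0, 0.0]]
ft_force: [-0.0, 0.1, -0.7]
finger_gap: 0.2
```

{"op": "drive_tool", "data": {"moves": [[1,-0.01,0,0,0],[1,-0.03,0,0,0],[1,-0.035,0,0,0],[1,-0.035,0,0,0],[1,-0.02,0,0,0],[1,0,0,0,0],[1,0,0,0,0],[1,0,0,0,0]]}}

```text
t: 4.7
tool_pos: [500.9, 190.0, 230.1]
tcp_rot: [[-0.001, -0.999, -0.04], [-0.0, -0.04, 0.999], [-1.0, 0.001, -0.0]]
ft_force: [-0.6, 0.4, 0.4]
finger_gap: 0.2
```

```bash
python3 - <<'E'
from station import manip
import cv2,numpy as np,pickle
s=manip.sense()
a=manip.get_image("wrist");b=manip.get_image("top")
pickle.dump((s,a),open("wrist.pkl","wb"))
im=np.hstack([cv2.resize(a["frame"],(400,300)),cv2.resize(b["frame"][155:305,185:375],(390,300))])[:,:,::-1]
cv2.imwrite("pics/w2.png",cv2.convertScaleAbs(im,alpha=1.2)); print(s["tool_pos"])
T=a["tool_from_camera"];print(T[:3,3]@s["tcp_rot"].T+s["tool_pos"])
E
```

```text
[500.94983783 189.99076277 230.06117478]
[430.93406775 188.01863891 372.57445626]
```

View pics/w2.png

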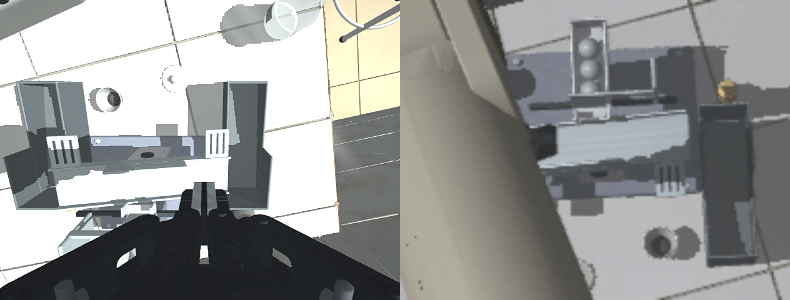

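The gate has rocked: the left pad is now low and outward at (217,143), and the right pad is higher. Next I'll go to the right of the tab, at world (602,8), staying at z 230.

```bash
python3 to.py 602 8 154
```

```text
4.8 [500.584 189.821 229.074] [[-0.002 -0.999 -0.04 ]
 [-0.001 -0.04   0.999]
 [-1.     0.002 -0.001]] [-0.322  0.581 -0.69 ] -0.4431774047832456
shift mm [  75.046  -94.17  -185.689]
```

{"op": "drive_tool", "data": {"moves": [[1,0,-0.013,-0.026,0],[1,0,-0.013,-0.026,0],[1,0,-0.013,-0.026,0],[1,0,-0.013,-0.026,0],[1,0,-0.014,-0.027,0],[1,0,-0.014,-0.027,0],[1,0,-0.014,-0.027,0],[1,0,0,0,0]]}}

```text
t: 5.47
tool_pos: [603.5, 1.2, 228.7]
tcp_rot: [[-0.002, -0.999, -0.032], [-0.004, -0.032, 0.999], [-1.0, 0.002, -0.004]]
ft_force: [-0.2, -1.6, -0.6]
finger_gap: 0.2
```

{"op": "drive_tool", "data": {"moves": [[1,0,0,0,0],[1,0,0,0,0],[1,0.02,0,0,0],[1,0.02,0,0,0],[1,0.02,0,0,0],[1,0.015,0,0,0],[1,0,0,0,0],[1,0,0,0,0]]}}

```text
t: 6.13
tool_pos: [601.7, 10.7, 154.6]
tcp_rot: [[-0.002, -0.999, -0.042], [0.0, -0.042, 0.999], [-1.0, 0.002, 0.0]]
ft_force: [0.3, -0.8, 0.5]
finger_gap: 0.2
```

```bash
python3 to.py 602 35 154;python3 - <<'E'
from station import manip
import cv2,numpy as np
a=manip.get_image("wrist");b=manip.get_image("top")
im=np.hstack([cv2.resize(a["frame"],(400,300)),cv2.resize(b["frame"][155:305,185:375],(390,300))])[:,:,::-1]
cv2.imwrite("pics/w3.png",cv2.convertScaleAbs(im,alpha=1.2))
E
```

```text
6.1333 [601.705  10.679 154.625] [[-0.002 -0.999 -0.042]
 [ 0.    -0.042  0.999]
 [-1.     0.002  0.   ]] [ 0.328 -0.807  0.516] 0.2101713505716709
shift mm [ 0.633 -1.328 24.286]
```

View pics/w3.png

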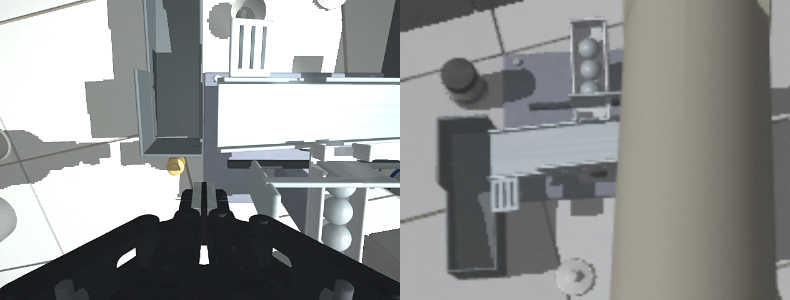

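The closed fingers are to the right of the tab, which is at about (265,185), with clear space between. The shutter is still closed. Now I push left.

{"op": "drive_tool", "data": {"moves": [[1,0,0,0.005,0],[1,0,0,0.005,0],[1,0,0,0.005,0],[1,0,0,0.004,0],[1,0,0,0.004,0],[1,0,0,0.004,0],[1,0,0,0.004,0],[1,0,0,0.004,0]]}}

```text
t: 6.9
tool_pos: [601.3, 43.9, 155.4]
tcp_rot: [[0.0, -0.999, -0.04], [-0.001, -0.04, 0.999], [-1.0, -0.0, -0.001]]
ft_force: [0.1, -2.1, 0.7]
finger_gap: -0.2
```

{"op": "drive_tool", "data": {"moves": [[1,0,0,0.004,0],[1,0,0,0.004,0],[1,0,0,0.004,0],[1,0,0,0.004,0],[1,0,0,0.004,0],[1,0,0,0.003,0],[1,0,0,0,0],[1,0,0,0,0]]}}

```text
t: 7.57
tool_pos: [600.2, 67.6, 155.1]
tcp_rot: [[-0.0, -0.999, -0.041], [0.0, -0.041, 0.999], [-1.0, 0.0, 0.0]]
ft_force: [-0.6, -0.3, -0.4]
finger_gap: 0.3
```

```bash
python3 to.py 602 72 154;python3 - <<'E'
from station import manip
import cv2,numpy as np
a=manip.get_image("wrist")
cv2.imwrite("pics/w4.png",cv2.convertScaleAbs(a["frame"][:,:,::-1],alpha=1.0))
E
```

```text
7.5667 [600.169  67.586 155.097] [[-0.    -0.999 -0.041]
 [ 0.    -0.041  0.999]
 [-1.     0.     0.   ]] [-0.634 -0.308 -0.387] 0.307985653965865
shift mm [ 1.097 -2.011  4.335]
```

View pics/w4.png

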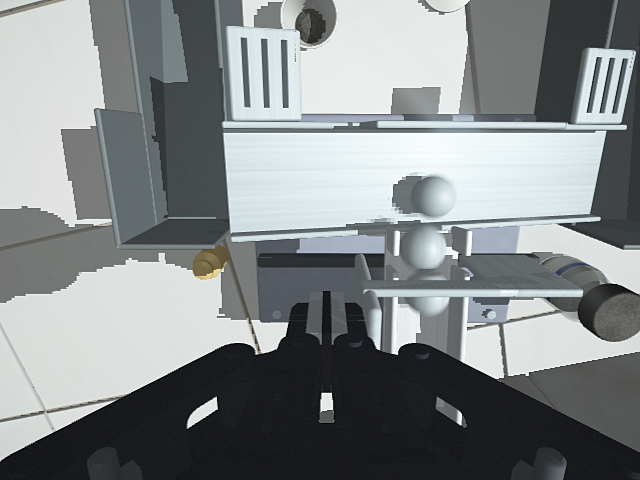

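The balls are running out: one is on the gate at (434,195) and the second is at the lip. I'll keep pushing to the stop.

{"op": "drive_tool", "data": {"moves": [[1,0,0,0.002,0],[1,0,0,0.002,0],[1,0,0,0.001,0],[1,0,0,0,0],[1,0,0,0,0]]}}

```text
t: 8.03
tool_pos: [600.1, 72.2, 155.2]
tcp_rot: [[-0.0, -0.999, -0.04], [0.0, -0.04, 0.999], [-1.0, 0.0, 0.0]]
ft_force: [-0.6, 0.3, -0.8]
finger_gap: 0.2
```

{"op": "drive_tool", "data": {"moves": [[1,0,0,0.002,0],[1,0,0,0.001,0],[1,0,0,0,0],[1,0,0,0,0]]}}

```text
t: 8.37
tool_pos: [600.0, 73.7, 155.3]
tcp_rot: [[-0.0, -0.999, -0.039], [-0.001, -0.039, 0.999], [-1.0, 0.0, -0.001]]
ft_force: [-0.4, -5.1, -0.1]
finger_gap: -0.2
```

The force rose to 5 N, so the shutter is at its stop. I'll back off, rise and check.

{"op": "drive_tool", "data": {"moves": [[1,0,0,-0.01,0],[1,0,0,-0.02,0],[1,0,0,-0.02,0],[1,-0.03,0,0,0],[1,-0.035,0,0,0],[1,-0.035,0,0,0],[1,0,0,-0.035,0],[1,0,0,-0.035,0]]}}

```text
t: 9.03
tool_pos: [606.6, -42.6, 258.3]
tcp_rot: [[0.006, -0.999, -0.047], [0.002, -0.047, 0.999], [-1.0, -0.006, 0.002]]
ft_force: [0.4, -1.1, -0.1]
finger_gap: 0.2
```

{"op": "drive_tool", "data": {"moves": [[1,0,0,-0.035,0],[1,0,0,-0.035,0],[1,0,0,-0.035,0],[1,0,0,-0.035,0],[1,0,0,0,0],[1,0,0,0,0],[1,0,0,0,0],[1,0,0,0,0]]}}

```text
t: 9.7
tool_pos: [610.9, -183.0, 255.2]
tcp_rot: [[0.0, -0.999, -0.043], [0.001, -0.043, 0.999], [-1.0, -0.0, 0.001]]
ft_force: [-0.0, 0.8, 0.0]
finger_gap: -0.0
```

```bash
python3 - <<'E'
from station import manip
import cv2,pickle
d=manip.get_image("top");pickle.dump(d,open("top.pkl","wb"))
a=d["frame"][155:305,185:375,::-1]
cv2.imwrite("pics/end.png",cv2.convertScaleAbs(cv2.resize(a,None,fx=4,fy=4,interpolation=cv2.INTER_CUBIC),alpha=1.6))
s=manip.sense();print(s["t"],s["tool_pos"])
E
```

```text
9.75 [ 610.95430362 -182.87261305  255.25289475]
```

View pics/end.png

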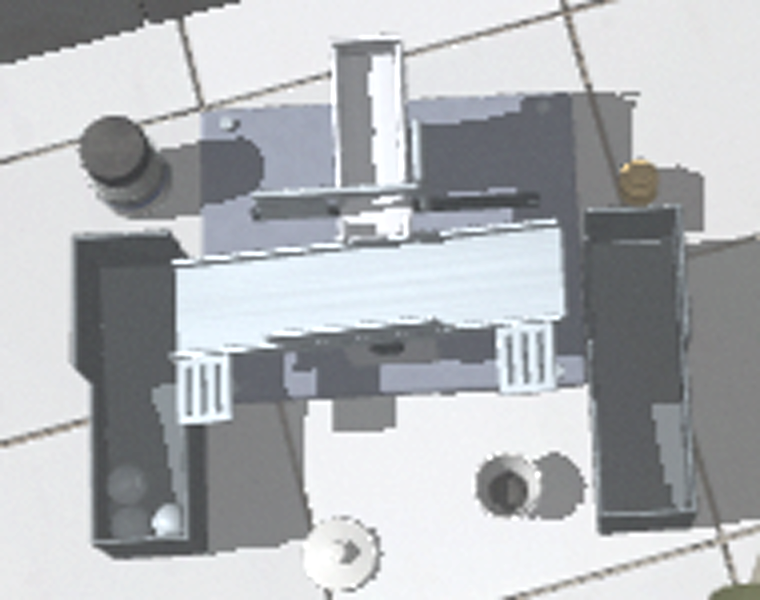

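All three balls rest at the front of the left chute, at about (127,483), (130,523) and (167,520). The feed is empty and the tab has moved from column 493 to 416. The bystanders in view haven't moved. I'll measure once, then hand in.

```bash
python3 - <<'E'
from h import *
d=pickle.load(open("top.pkl","rb"))
O=np.array([556.9,113,0]);x=np.array([.9992,.0397,0]);y=np.array([-.0397,.9992,0])
for u,v,z in((416,150,179),(493,150,179),(127,483,35),(130,523,30),(167,520,30)):
    q=ray(d,185+u/4,155+v/4,z)-O;print((q@x).round(1),(q@y).round(1))
from station import manip
print(manip.hand_in())
E
```

```text
42.9 -25.4
40.9 -63.2
-91.9 144.7
-112.9 144.3
-112.3 124.3
the job is handed in; nothing more can be done
None
```

The job is done and handed in; the hand-in gave no verdict. The gate was tipped left end up, so I pressed the left pad down with the shut fingertips and it rocked over. I then pushed the tab left until the wrist force rose to about 5 N at its stop, and withdrew the arm clear of everything.

Last checks, from the final top image:
- **Gate:** the right end is up, which is the opposite side from the start.
- **Shutter:** the tab measures y ≈ −25 mm against −26 mm expected when open. That is about 38 mm of travel from its starting point.
- **Balls:** all three are in the left chute, at sorter (x, y) of about (−92, 145), (−113, 144) and (−112, 124) mm. These are inside the limits. I assumed ball heights of 30–35 mm for this measurement.
- **Bystanders:** crucible, lid, brass weight and small bottle look unmoved. The beaker and the right-hand bottle lay outside this last crop and were not rechecked; the tool stayed at z ≈ 230 mm or higher when travelling, apart from short moves right beside the tab.

No check failed or disagreed.

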